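Pile the stone coasters and hold the caddy's sprung arm open

TASK

We are reloading the coaster caddy: first pile the two thin stone coasters squarely on top of the thick one, edges flush, and let go of the pile. Then push the caddy's sprung arm by its rubber thumb tab, away from you, past its click and as far back as it goes, and finish while holding it there, so that I can drop the pile into the open bay. Leave the pile intact and everything else on the ledge where it is.

Things in the scene. Friction and masses are not known exactly. Their poses are not given: they have to be found in the camera images.
- thick_mid (a point): The thick coaster, a rectangular grey stone coaster, 84 mm along its x, 60 mm along its y, 26 mm thick; the point is its centre, half-way up (13 mm above its underside), z up. Loose, about 0.2 kg, lying flat on the ledge.
- thin1_mid (a point): One of two equal thin coasters, a rectangular grey stone coaster, 84 mm along its x, 60 mm along its y, 16 mm thick; the point is its centre, half-way up (8 mm above its underside), z up. Loose, about 0.1 kg, lying flat on the ledge.
- thin2_mid (a point): The other thin coaster, a rectangular grey stone coaster, 84 mm along its x, 60 mm along its y, 16 mm thick; the point is its centre, half-way up (8 mm above its underside), z up. Loose, about 0.1 kg, lying flat on the ledge.
- tab_face (a point): Centre of the front face (towards the robot) of the sprung arm's dark rubber thumb tab, 46 mm above the ledge; moves with the arm. x: direction to push, away from the robot, turned with the caddy; z up. The tab is an upright plate 50 mm wide (y), 12 mm thick (x), from 16 to 72 mm above the ledge, standing 10 mm clear of the tray's right (-y) edge, free space in front of it.
- caddy: Aluminium coaster caddy fixed to the ledge: tray 190 mm (x) by 96 mm (y), floor 8 mm thick, front wall 52 mm high at its -x end, grey block 64 mm high at its +x end, pawl plunger on it up to 102 mm. Between them slides a follower plate whose arm reaches out over the -y edge to the tab. Origin: centre of the underside; x away from the robot.
- spring_arm (a joint): How far the sprung arm is pushed back, m: 0 at rest, grows along x of tab_face, stop at 0.048. Spring 3.3 N at 0, 8.6 N at the stop. A pawl rides over a rounded tooth from 0.019 to 0.037 (top 0.028), adding up to some 3 N before the top: the click. Beyond 0.037 it has dropped behind the tooth. Nothing locks the arm: let go, it springs back to 0.
- brush_cup: Bystander, loose: matte white ceramic toothbrush cup, 72 mm across, 100 mm tall, with two toothbrushes standing in it up to 185 mm; origin at the centre of its underside.
- dropper: Bystander, loose: amber glass dropper bottle, 34 mm across, 106 mm tall, closed; origin at the centre of its underside.
- hair_clip: Bystander, loose: yellow plastic hair clip with a spring jaw, 80 x 32 x 32 mm; origin at the centre of its underside.
- nail_brush: Bystander, loose: wooden nail brush, 95 x 40 x 35 mm; origin at the centre of its underside.
- jar: Bystander, loose: low glass cream jar with metal lid, 54 mm across, 42 mm tall; origin at the centre of its underside.
- soap_case: Bystander, loose: closed plastic soap case, 107 x 70 x 34 mm; origin at the centre of its underside.

How it is judged:
By the outcome, as a careful person would: the job done as asked, in the order asked, and still so for the second after the job is handed in, while the arm keeps its last pose, push and grip.
It also fails if it takes over 72 s, if anything falls off the work surface, if the arm or the gripper's body presses on something with over 40 N, if the wrist force passes 120 N, or if a joint passes its speed limit or range.

ROBOT

A 6-joint arm with a two-finger parallel gripper is mounted at the origin on the work surface. World frame = base frame: x ahead of the robot, y to its left, z up, the work surface at z = 0. Lengths are in m, angles in degrees, forces in N, time in s.
With the tool pointing down it reaches from about 0.25 to 0.725 m from the base axis. Payload 9.7 kg.
Tool frame: the origin (TCP) lies between the finger pads; the fingertips stand 22 mm ahead of it and the grasp point (between the pads) lies 3 mm ahead of it; z points along the fingers, y is the line along which they close (so a half turn about z gives the same grasp; the last joint's range is limited). The gripper opens to 85 mm and grips with 20 to 120 N. Pads are 22 mm wide; open, the fingers measure 114 mm over their backs; the gripper's body (76 mm by 85 mm) begins 54 mm behind the grasp point. The pads swing forward as they close: fully open they stand 13 mm farther back than shut.
Start: joints at [76.834, 4.979, 10.078, 95.1, 0, 90], TCP at [0.125, 0.536, 0.227] pointing down, gripper open.
Joint ranges: [-179.16, 179.16], [-48.56, 103.87], [-65.8, 70.77], [-126.05, 130.52], [-82.76, 87.17], [-180, 180]. Speed limits (degrees/s): [127.2, 127.2, 147.25, 180, 180, 180].

INTERFACE

Orientations are given as [roll, pitch, yaw] about the fixed x, y, z axes, in that order (R = Rz(yaw) Ry(pitch) Rx(roll)).
In Python, from workcell import bot, viewer, finder gives the robot as it stands.
- The arm moves only by the tool move_arm, never from a script. Its arguments are lists of equal length, an entry for each row: "offset": the shift along the tool's x, y, z in cm, a list of three; "twist": the turn, a rotation vector about the tool's x, y, z in rad, a list of three; "grip": the opening, from 0 (shut) to 1 (fully open). In form: {"offset": [[x, y, z], ...], "twist": [[ax, ay, az], ...], "grip": [grip, ...]}. A call has 1 to 5 rows; each row shifts and turns the commanded pose from where the row before left it, along the tool's axes as they then stand; what a row does not reach is not made up. A row lasts 1/10 s, in which the tool goes at most 50 mm and 8.59 degrees, less where a joint would pass 70% of its speed; a pose out of reach is approached as far as the arm can. A call is refused whole if a number of a shift passes 5 or a number of a turn 0.15, either way. A call with a gripper value outside its range is refused whole. The fingers move at their own pace and stop on an object; "force" is the grip in N (left out, the last holds). Time passes only in rows, so rows that do not move let the fingers close. It gives the time, the measured TCP pose, the force, the opening and the grip force at its end, in the units of the state.
- bot.get_obs(): the state, without advancing time (a new reading comes with each control period).
- viewer.camera(name): name is "scene" or "top" or "wrist"; returns a dict with "color" (400x640x3 uint8, red, green, blue), "depth" (400x640 float32, m along the optical axis (not along the pixel's ray), 0 where there is no reading), "vfov" (degrees; the focal length in pixels is half the picture's height over the tangent of half this angle, whatever the lens; pixels are square), "cx", "cy" (the principal point, pixels), "position" and "attitude" of the camera in the world; the wrist camera has in their place "tool_from_camera" (4x4, takes a point from camera to tool coordinates, whose origin is the TCP and whose axes are the flange's). Camera axes: x right, y down, z forward; pixel columns grow to the right and rows downward; lengths in m; the calibration is good to about 2 mm. A picture is of the moment at which its call begins: read the wrist's pose just before it.
- bot.job_done(): hands the job in; it is judged then, once.
Trained networks look in a picture, given as the dict that the camera call returned (one of the last four; its "shot" number tells which), for a name from the list of things; names that differ only in an ending like _2 or _b are one class to them, and where a whole thing is asked for, a point or a joint stands for the part that bears it (a point fixed in the world has none). Each returns a list of dicts, best first, with "p" (0 to 1); they miss things now and then, are a little off and sometimes report something else, mostly with a low value. They report only what shows in the picture. A call takes as long as a camera call.
- finder.boxes_of(picture, thing): "position" ([column, row] in pixels, amid what is visible of it).
- finder.pinpoint(picture, thing): "position" ([column, row] in pixels: a listed point, or the origin of a listed thing).
The state is a dict: "time": time; "q": joint angles; "qd": joint speeds; "joint_efforts": joint torques, N m; "ee_pos": TCP position; "tcp_rot": TCP orientation; "wrist_force": force on the tool from outside, world axes, zero at the start; "torque": the same for the moment, N m; "opening": finger opening in m; "grasp_force": force on a finger pad.
Only numpy, scipy, OpenCV 4.12 (cv2) and the standard library are available. Lean on these libraries where they do the work, as an engineer would, in place of code of your own. Each camera call takes 0.05 s, during which the arm holds its last target. There are 200 camera calls.

## Working session

There is one attempt and no reset: what is moved stays moved. The work goes in short steps, Python scripts to look and compute and a tool call to move; the robot and the scene stay as the last step left them, time stands still between calls to the robot, and variables do not carry over. Pictures are saved under pics/ and viewed, at most 10 in all, crops included, and the job is handed in when it is done.

Besides the shell and the picture viewer there is one more tool, called after "Call:" as name(argument=value, ...) on one line, values as JSON. move_arm: Moves the arm, as the interface text tells. Its arguments: {"type":"object","properties":{"offset":{"type":"array","items":{"type":"array","items":{"type":"number"}}},"twist":{"type":"array","items":{"type":"array","items":{"type":"number"}}},"grip":{"type":"array","items":{"type":"number"}},"force":{"type":"number"}},"required":["offset","twist","grip"]}

```bash
mkdir -p pics; cat > h.py <<'E'
import numpy as np, cv2
from scipy.spatial.transform import Rotation as R
from workcell import bot, viewer, finder
def shot(n):
    o=bot.get_obs(); p=viewer.camera(n)
    if n=="wrist":
        T=np.eye(4);T[:3,:3]=Rt(o);T[:3,3]=o["ee_pos"];T=T@np.array(p["tool_from_camera"])
        p["_R"],p["_t"]=T[:3,:3],T[:3,3]
    else:
        a=np.array(p["attitude"],float)
        p["_R"]=a if a.shape==(3,3) else R.from_euler("xyz",a,degrees=True).as_matrix()
        p["_t"]=np.array(p["position"])
    return p
def Rt(o):
    return R.from_euler("xyz",o["tcp_rot"],degrees=True).as_matrix()
def f(p): return p["color"].shape[0]/2/np.tan(np.radians(p["vfov"])/2)
def ray(p,uv): 
    d=np.stack([(np.asarray(uv)[...,0]-p["cx"])/f(p),(np.asarray(uv)[...,1]-p["cy"])/f(p),np.ones(np.shape(uv)[:-1])],-1)
    return d@p["_R"].T
def onz(p,uv,z):
    d=ray(p,uv); return p["_t"]+d*((z-p["_t"][2])/d[...,2:3])
def cloud(p):
    v,u=np.mgrid[:400,:640]; d=ray(p,np.stack([u,v],-1).astype(float))
    c=p["_t"]+d*p["depth"][...,None]; c[p["depth"]==0]=np.nan; return c
def save(p,n): cv2.imwrite("pics/"+n,p["color"][...,::-1])
E
python3 - <<'E'
from h import *
np.set_printoptions(precision=4,suppress=True)
print(bot.get_obs())
Z=dict(thick_mid=.013,thin1_mid=.008,thin2_mid=.008,tab_face=.046,caddy=0,brush_cup=0,dropper=0,hair_clip=0,nail_brush=0,jar=0,soap_case=0)
ims=[]
for n in("top","scene"):
    p=shot(n);save(p,n+".png");print(n,p["position"],p["attitude"],p["vfov"])
    for t,z in Z.items():
        for r in finder.pinpoint(p,t)[:3]: print(t,round(r["p"],2),np.round(r["position"],1),onz(p,np.array(r["position"],float),z))
E
```

```text
{'time': 0.0, 'q': array([76.8319,  5.0112, 10.0342, 95.0991, -0.0006, 90.0003]), 'qd': array([ 0.0208,  0.0427, -0.0826,  0.0254,  0.1226,  0.0018]), 'joint_efforts': array([ -0.0008, -52.0388,  46.4805,   0.0162,  -0.    ,  -0.    ]), 'ee_pos': array([0.1252, 0.5353, 0.2265]), 'tcp_rot': array([-179.9239,    0.0006,  166.8316]), 'wrist_force': array([0.9571, 0.4584, 0.4677]), 'torque': array([-0.0073, -0.0258, -0.0216]), 'grasp_force': 0.0, 'opening': 0.08567248412210421}
top [ 0.4234 -0.0562  1.3667] [-171.3162   -1.0775  -88.9993] 44.29564715845468
thick_mid 0.85 [313.9 240.4] [ 0.5112 -0.0432  0.013 ]
thick_mid 0.74 [384.6 260.8] [ 0.4591 -0.2381  0.013 ]
thick_mid 0.34 [453.3 270.3] [ 0.4366 -0.4266  0.013 ]
thin1_mid 0.65 [380.3 260.9] [ 0.4587 -0.2269  0.008 ]
thin1_mid 0.44 [454.4 270.1] [ 0.4373 -0.4311  0.008 ]
thin2_mid 0.85 [348.4 194.5] [ 0.6418 -0.1371  0.008 ]
tab_face 0.92 [241.8 241.6] [0.5023 0.1491 0.046 ]
brush_cup 0.93 [289.2 139.4] [0.7993 0.0338 0.    ]
dropper 0.69 [381.  264.6] [ 0.4488 -0.2298  0.    ]
dropper 0.62 [404.3 211.9] [ 0.5968 -0.2953  0.    ]
ha
[... 218 characters left out ...]
.55147485444111
thick_mid 0.76 [330.8 181.2] [ 0.4945 -0.0498  0.013 ]
thin1_mid 0.94 [269.  169.8] [ 0.4523 -0.2352  0.008 ]
thin2_mid 0.87 [292.8 216.7] [ 0.638  -0.1383  0.008 ]
tab_face 0.65 [402.8 181.4] [0.5178 0.1481 0.046 ]
caddy 0.71 [436.4 205.6] [0.5573 0.2415 0.    ]
caddy 0.49 [233.2 240.4] [ 0.7259 -0.2789 -0.    ]
brush_cup 0.87 [359.5 271.9] [0.7993 0.0436 0.    ]
dropper 0.68 [358.  268.4] [0.7891 0.0396 0.    ]
dropper 0.64 [238.  205.6] [ 0.6001 -0.2953  0.    ]
hair_clip 0.76 [200.  197.8] [ 0.5778 -0.4083  0.    ]
nail_brush 0.88 [230.3 239.9] [ 0.7249 -0.2867  0.    ]
jar 0.86 [353.1 230.1] [ 0.6657  0.0219 -0.    ]
soap_case 0.76 [206.5 162.6] [ 0.4237 -0.4327  0.    ]
```

```bash
python3 -c "
import cv2,numpy as np
a=cv2.imread('pics/top.png');b=cv2.imread('pics/scene.png')
cv2.imwrite('pics/both.png',cv2.resize(np.vstack([a,b]),(480,600)))"
```

```text
(no output)
```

View pics/top.png

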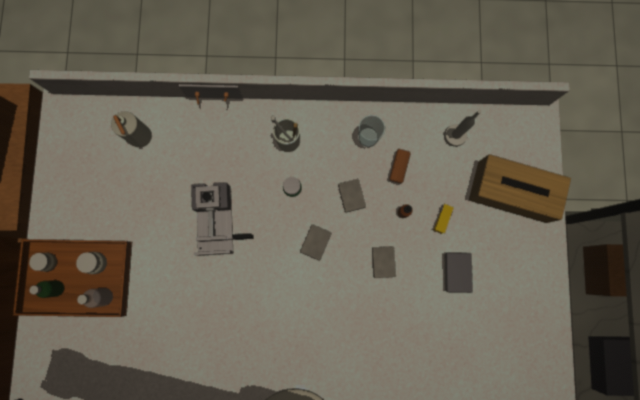

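View pics/scene.png

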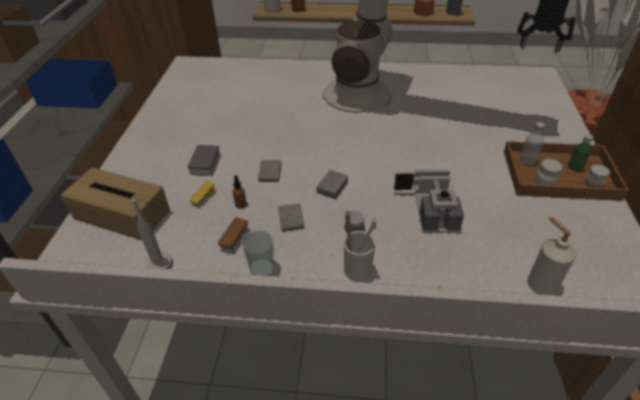

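The top view shows the coasters at about (316,242), (352,195) and (384,262). The caddy is at (213,222) with its tab at (242,237). The scene view agrees with this. Next I'll measure coaster heights and outlines from depth.

```bash
python3 - <<'E'
from h import *
np.set_printoptions(precision=4,suppress=True)
for n,S in(("top",[(316,242),(352,195),(384,262)]),("scene",[(333,183),(291,216),(269,170)])):
    p=shot(n);c=cloud(p);h0=np.nanmedian(c[200:280,330:340,2]) 
    for s in S:
        u,v=s; b=c[v-2:v+3,u-2:u+3,2]; z=np.nanmedian(b)
        w=c[v-35:v+36,u-35:u+36]; ring=np.nanpercentile(w[...,2],20)
        # segment by height
        m=((w[...,2]>ring+.4*(z-ring))&(w[...,2]<z+.02)).astype(np.uint8)
        _,l=cv2.connectedComponents(m); k=(l==l[35,35])
        P=w[k][:,:2]; r=cv2.minAreaRect((P*1000).astype(np.float32))
        print(n,s,"h",z,"ground",ring,"mean",P.mean(0),len(P),np.round(r,1) if 0 else r)
E
```

```text
top (316, 242) h 0.025339006453124258 ground -0.002242268120695723 mean [ 0.5069 -0.0478] 678 ((508.92193603515625, -48.550392150878906), (59.845218658447266, 87.33189392089844), 68.08387756347656)
top (352, 195) h 0.015885445415407373 ground -0.002159139109393582 mean [ 0.6394 -0.1458] 646 ((641.4622192382812, -147.80938720703125), (89.96928405761719, 64.40299987792969), 15.24105167388916)
top (384, 262) h 0.016689531939505065 ground -0.0022063852603196204 mean [ 0.4569 -0.2351] 682 ((456.94903564453125, -236.5584716796875), (83.58699035644531, 63.16934585571289), 5.273698806762695)
scene (333, 183) h 0.025690768401444464 ground -0.0014283836893699497 mean [ 0.5155 -0.0436] 542 ((508.73046875, -44.22193908691406), (61.388160705566406, 90.08016204833984), 68.45453643798828)
scene (291, 216) h 0.01656533303519847 ground -0.0012627055914075092 mean [ 0.6467 -0.141 ] 573 ((641.776611328125, -142.34385681152344), (88.92757415771484, 59.76631164550781), 14.408210754394531)
scene (269, 170) h 0.01590563972928083 ground -0.0014783917572427363 mean [ 0.4645 -0.2306] 422 ((460.185791015625, -231.3421630859375), (85.7565689086914, 59.99305725097656), 4.3594069480896)
```

Call:
move_arm(offset=[[-3.37,-3.19,0],[-3.37,-3.19,0],[-3.37,-3.19,0],[-3.37,-3.19,0],[-3.37,-3.19,0]], twist=[[0,0,0],[0,0,0],[0,0,0],[0,0,0],[0,0,0]], grip=[1,1,1,1,1])

```text
time: 1.8
ee_pos: [0.2536, 0.3403, 0.2273]
tcp_rot: [180.0, 0.0, 166.9]
wrist_force: [0.1, 0.2, 0.6]
opening: 0.0854
grasp_force: 0.0
```

Call:
move_arm(offset=[[-3.37,-3.19,0],[-3.37,-3.19,0],[-3.37,-3.19,0],[-3.37,-3.19,0],[-3.37,-3.19,0]], twist=[[0,0,0],[0,0,0],[0,0,0],[0,0,0],[0,0,0]], grip=[1,1,1,1,1])

```text
time: 2.3
ee_pos: [0.3814, 0.1464, 0.2275]
tcp_rot: [180.0, 0.1, 166.8]
wrist_force: [0.5, 0.8, -0.8]
opening: 0.086
grasp_force: 0.0
```

Call:
move_arm(offset=[[-3.37,-3.19,0],[-3.37,-3.19,0],[-3.37,-3.19,0],[-3.37,-3.19,0],[-3.37,-3.19,0]], twist=[[0,0,0],[0,0,0],[0,0,0],[0,0,0],[0,0,0]], grip=[1,1,1,1,1])

```text
time: 2.8
ee_pos: [0.5093, -0.0475, 0.2274]
tcp_rot: [180.0, 0.0, 166.8]
wrist_force: [0.3, 1.2, 0.3]
opening: 0.0855
grasp_force: 0.0
```

Call:
move_arm(offset=[[0,0,0],[0,0,0],[0,0,0]], twist=[[0,0,0.077],[0,0,0.077],[0,0,0]], grip=[1,1,1])

```text
time: 3.1
ee_pos: [0.5086, -0.046, 0.227]
tcp_rot: [-180.0, -0.0, 157.9]
wrist_force: [-1.6, -0.6, -0.2]
opening: 0.0857
grasp_force: 0.0
```

```bash
cat >> h.py <<'E'
def rects(p,zmin,zmax,cen=None,rad=.08):
    c=cloud(p); m=((c[...,2]>zmin)&(c[...,2]<zmax))
    if cen is not None: m&=np.hypot(c[...,0]-cen[0],c[...,1]-cen[1])<rad
    n,l,st,_=cv2.connectedComponentsWithStats(m.astype(np.uint8))
    for k in range(1,n):
        if st[k,4]<400: continue
        P=c[l==k]; (x,y),(w,h),a=cv2.minAreaRect((P[:,:2]*1000).astype(np.float32))
        if w<h: w,h,a=h,w,a+90
        a=(a+90)%180-90
        print("rect",round(x,1),round(y,1),"size",round(w,1),round(h,1),"long",round(a,1),"z",np.round(np.nanmedian(P[:,2])*1000,1),"bbox",st[k])
E
python3 - <<'E'
from h import *
np.set_printoptions(precision=4,suppress=True)
o=bot.get_obs();print(o["ee_pos"],o["tcp_rot"],o["q"],o["time"])
p=shot("wrist");save(p,"w1.png");print(p["vfov"],p["tool_from_camera"])
rects(p,.007,.04)
for t in("thick_mid","thin1_mid"):
  for r in finder.pinpoint(p,t)[:3]: print(t,round(r["p"],2),np.round(r["position"],1),onz(p,np.array(r["position"],float),.013))
E
```

```text
[ 0.5086 -0.046   0.227 ] [-179.9937   -0.0234  157.8946] [-5.1661 -0.4086  4.4923 94.9251  0.0008 16.9393] 3.1
65.80438643144743 [[-0.0002 -0.9547 -0.2976  0.0757]
 [ 1.     -0.0006  0.0012  0.0001]
 [-0.0013 -0.2976  0.9547 -0.1481]
 [ 0.      0.      0.      1.    ]]
rect 493.1 200.1 size 157.5 44.8 long -82.6 z 10.5 bbox [ 459   15  146  118 3550]
rect 591.7 221.4 size 135.7 63.1 long 4.7 z 11.0 bbox [ 512   90   77  130 4653]
rect 506.5 -45.3 size 82.8 60.1 long -22.4 z 27.4 bbox [ 287  136   54   73 3767]
rect 456.8 -233.1 size 84.2 60.8 long 3.8 z 17.1 bbox [ 114  150   81   81 3559]
rect 446.3 -409.6 size 121.4 55.0 long -29.7 z 32.2 bbox [   0  186   56   97 3074]
rect 649.8 21.8 size 52.7 32.7 long -79.1 z 18.6 bbox [386 240  43  35 628]
rect 639.6 -143.4 size 84.0 60.4 long 15.1 z 17.3 bbox [ 247  254   73   69 2660]
rect 563.2 -391.8 size 46.0 29.7 long -21.7 z 28.4 bbox [ 69 287  40  36 973]
rect 707.3 -256.7 size 64.8 30.4 long 12.3 z 26.7 bbox [209 338  29  36 469]
rect 915.3 256.9 size 79.4 10.9 long -89.1 z 25.0 bbox [587 343  53  32 960]
rect 610.9 -556.5 size 64.5 3.3 long 74.7 z 22.3 bbox [  0 361  39  22 525]
thick_mid 0.59 [315.4 172. ] [ 0.5077 -0.0436  0.013 ]
thin1_mid 0.91 [156.1 191.8] [ 0.4576 -0.2317  0.013 ]
```

View pics/w1.png

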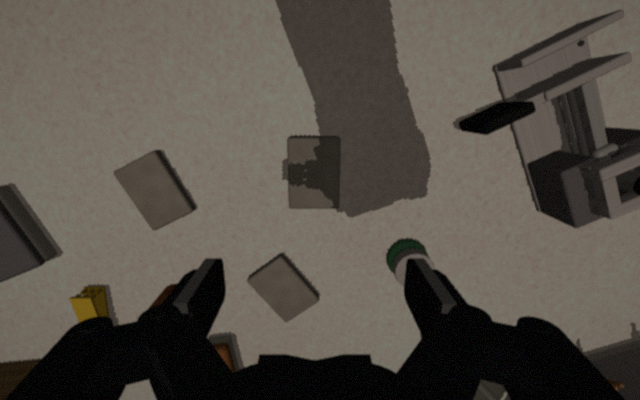

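The wrist view shows the thick coaster at (314,172), one thin at (155,190) and the other at (284,287). All three rectangles measure 84x60, so I'll go to the left thin coaster first.

Call:
move_arm(offset=[[-0.56,-4.82,0],[-0.56,-4.82,0],[-0.56,-4.82,0],[-0.56,-4.82,0],[0,0,0]], twist=[[0,0,0],[0,0,0],[0,0,0],[0,0,0],[0,0,0]], grip=[0.85,0.85,0.85,0.85,0.85], force=30)

```text
time: 3.75
ee_pos: [0.4555, -0.2367, 0.2271]
tcp_rot: [-179.9, 0.0, 157.8]
wrist_force: [0.4, -0.0, -1.0]
opening: 0.0724
grasp_force: 0.0
```

Call:
move_arm(offset=[[0,0,2.7],[0,0,2.7],[0,0,2.7],[0,0,2.6],[0,0,0]], twist=[[0,0,-0.113],[0,0,-0.113],[0,0,-0.113],[0,0,-0.113],[0,0,0]], grip=[0.85,0.85,0.85,0.85,0.85])

```text
time: 4.25
ee_pos: [0.4557, -0.2311, 0.117]
tcp_rot: [179.8, -0.2, -175.9]
wrist_force: [-0.5, 0.7, 1.1]
opening: 0.0728
grasp_force: 0.0
```

```bash
cat >> h.py <<'E'
def to(x,y,yaw,z=None):
    o=bot.get_obs(); d=Rt(o).T@(np.array([x,y,o["ee_pos"][2] if z is None else z])-o["ee_pos"])
    t=-np.radians((yaw-o["tcp_rot"][2]+180)%360-180)
    print("pose",np.round(o["ee_pos"],4),np.round(o["tcp_rot"],1),"need cm",np.round(d*100,2),"twist z",round(t,3),"t",o["time"],"open",o["opening"],o["grasp_force"],np.round(o["wrist_force"],1))
E
python3 - <<'E'
from h import *
p=shot("wrist");save(p,"w2.png")
rects(p,.007,.04,(.457,-.233))
c=cloud(p); print("fingers min z", np.nanmin(np.where((c[...,2]>.05)&(c[...,2]<.2),c[...,2],np.nan)[200:]))
to(.4568,-.2331,183.8)
E
```

```text
rect 455.9 -233.5 size 82.8 60.2 long 3.9 z 17.4 bbox [ 274  151   74   96 6769]
fingers min z 0.05001189050690355
pose [ 0.4565 -0.2316  0.1194] [ 1.799e+02 -1.000e-01 -1.761e+02] need cm [-0.02 -0.16 -0.  ] twist z 0.001 t 4.3 open 0.0726561629066249 0.0 [ 0.9  0.7 -0.5]
```

Call:
move_arm(offset=[[0,-0.19,3.0],[0,0,3.0],[0,0,2.0],[0,0,1.4],[0,0,0]], twist=[[0,0,0],[0,0,0],[0,0,0],[0,0,0],[0,0,0]], grip=[0.85,0.85,0.85,0.85,0.85])

```text
time: 4.8
ee_pos: [0.4571, -0.2342, 0.0259]
tcp_rot: [180.0, -0.0, -176.2]
wrist_force: [0.0, 0.3, 0.1]
opening: 0.0728
grasp_force: 0.0
```

Call:
move_arm(offset=[[0,0,0],[0,0,0],[0,0,0],[0,0,0],[0,0,0]], twist=[[0,0,0],[0,0,0],[0,0,0],[0,0,0],[0,0,0]], grip=[0.5,0.5,0.5,0.5,0.5])

```text
time: 5.3
ee_pos: [0.4574, -0.2347, 0.0266]
tcp_rot: [-180.0, 0.0, -176.1]
wrist_force: [0.2, 0.3, -1.4]
opening: 0.0427
grasp_force: 0.0
```

```bash
python3 - <<'E'
from h import *
to(.4568,-.2331,183.8)
E
```

```text
pose [ 0.4574 -0.2347  0.0266] [-180.     0.  -176.1] need cm [ 0.05  0.17 -0.  ] twist z 0.002 t 5.3 open 0.042655380431032924 0.0 [ 0.2  0.3 -1.4]
```

Call:
move_arm(offset=[[0,0.1,-1.0],[0,0,0],[0,0,0],[0,0,0],[0,0,0]], twist=[[0,0,0],[0,0,0],[0,0,0],[0,0,0],[0,0,0]], grip=[0.8,0.8,0.8,0.8,0.8])

```text
time: 5.8
ee_pos: [0.457, -0.2335, 0.036]
tcp_rot: [180.0, -0.0, -176.1]
wrist_force: [0.4, 0.1, 0.4]
opening: 0.0684
grasp_force: 0.0
```

```bash
python3 - <<'E'
from h import *
to(.4564,-.2333,183.8)
p=shot("wrist");save(p,"w3.png")
rects(p,.007,.025,(.457,-.233))
E
```

```text
pose [ 0.457  -0.2335  0.036 ] [ 180.    -0.  -176.1] need cm [0.06 0.03 0.  ] twist z 0.002 t 5.8 open 0.06844174967763321 0.0 [0.4 0.1 0.4]
rect 456.3 -233.6 size 84.2 60.2 long 3.9 z 17.4 bbox [  261   166   107   135 13459]
```

View pics/w3.png

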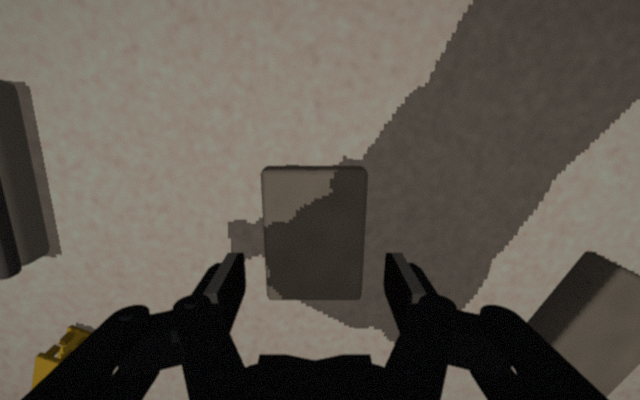

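The coaster at (314,232) is undisturbed and centred between the tips at (238,258) and (392,258). The fingers closed above it, so I'll go lower.

Call:
move_arm(offset=[[0.05,0.02,0.8],[0,0,0.6],[0,0,0.6],[0,0,0]], twist=[[0,0,0],[0,0,0],[0,0,0],[0,0,0]], grip=[0.8,0.8,0.8,0.8])

```text
time: 6.25
ee_pos: [0.4559, -0.2331, 0.0148]
tcp_rot: [179.9, -0.1, -176.1]
wrist_force: [0.2, -0.1, -0.7]
opening: 0.0683
grasp_force: 0.0
```

Call:
move_arm(offset=[[0,0,0],[0,0,0],[0,0,0],[0,0,0]], twist=[[0,0,0],[0,0,0],[0,0,0],[0,0,0]], grip=[0.65,0.65,0.65,0.65])

```text
time: 6.65
ee_pos: [0.4568, -0.2335, 0.0164]
tcp_rot: [-180.0, 0.0, -176.1]
wrist_force: [-0.4, -0.3, -0.2]
opening: 0.0555
grasp_force: 0.0
```

```bash
python3 - <<'E'
from h import *
np.set_printoptions(precision=1,suppress=True)
to(.4564,-.2333,183.8)
p=shot("wrist");save(p,"w4.png")
o=bot.get_obs()
c=cloud(p); T=(c-o["ee_pos"])@Rt(o)*1000
for v in range(235,330,10):
    s=T[v,:,:]; k=np.where(s[:,2]<-12)[0]
    if len(k): 
        l=k[k<315]; r=k[k>315]
        print(v,*( (i,s[i],s[i-s_*3]) for i,s_ in ((l.max() if len(l) else 0,1),(r.min() if len(r) else 0,-1))))
rects(p,.007,.03,(.457,-.233))
E
```

```text
pose [ 0.5 -0.2  0. ] [-180.     0.  -176.1] need cm [ 0.  0. -0.] twist z 0.002 t 6.65 open 0.05548485011945126 0.0 [-0.4 -0.3 -0.2]
255 (np.int64(257), array([  7.6, -27.4, -13.9]), array([ 10.5, -27.6, -19.5])) (np.int64(372), array([  7.1,  28. , -12.9]), array([ 10.3,  28.1, -19.2]))
265 (np.int64(257), array([  2.9, -27.5, -15. ]), array([  6.2, -27.6, -21.2])) (np.int64(372), array([  3.1,  27.8, -15.5]), array([  6.4,  27.9, -21.6]))
275 (np.int64(258), array([ -4.1, -27.8, -12.4]), array([  0.8, -27.5, -20.7])) (np.int64(371), array([ -3.8,  28.1, -13. ]), array([  0.2,  28.1, -19.7]))
285 (np.int64(259), array([ -9.4, -27.5, -12.9]), array([ -5.3, -27.6, -19.4])) (np.int64(370), array([ -9.3,  27.9, -13.1]), array([ -5.8,  28.2, -18.7]))
295 (np.int64(257), array([-11.2, -27.6, -18.8]), array([ -7. , -27.6, -25.2])) (np.int64(372), array([-11.6,  28.1, -18.3]), array([ -7. ,  28. , -25.2]))
305 (np.int64(254), array([-10.4, -27.3, -27.8]), array([ -6.7, -27.4, -33.1])) (np.int64(375), array([-11.1,  27.9, -26.9]), array([ -7. ,  27.9, -32.7]))
315 (np.int64(251), array([-11.7, -27.7, -33.1]), array([ -7.8, -27.8, -38.3])) (np.int64(378), array([-11. ,  27.8, -34.2]), array([ -7.4,  27.9, -39. ]))
325 (np.int64(248), array([-11. , -27.5, -40.5]), array([ -8. , -27.7, -44.3])) (np.int64(381), array([-11.6,  28. , -39.9]), array([ -7.4,  27.8, -45.1]))
rect 455.9 -233.6 size 83.7 60.3 long 3.9 z 17.4 bbox [  254   174   121   147 16496]
```

View pics/w4.png

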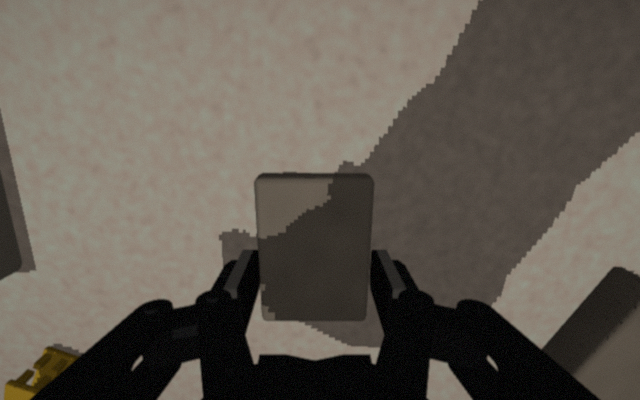

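The coaster at (314,247) is still undisturbed, with the finger pads at (257,260) and (372,260) apparently above it. I'll check how far the tips really reach.

```bash
python3 - <<'E'
from h import *
np.set_printoptions(precision=1,suppress=True)
p=shot("wrist"); o=bot.get_obs()
c=cloud(p); T=(c-o["ee_pos"])@Rt(o)*1000
for v in (250,260,275): 
    print(v);print(np.c_[np.arange(244,264),T[v,244:264]])
E
```

```text
250
[[244.   10.5 -33.3 -14.4]
 [245.   10.3 -33.  -14. ]
 [246.   10.  -32.6 -13.4]
 [247.   10.4 -31.9 -14.3]
 [248.   10.3 -31.5 -14.1]
 [249.   10.2 -31.1 -13.8]
 [250.   10.6 -30.4 -14.6]
 [251.   10.1 -30.2 -13.5]
 [252.   10.4 -29.6 -14.2]
 [253.   10.  -29.3 -13.4]
 [254.   10.3 -28.7 -13.9]
 [255.   10.6 -28.1 -14.6]
 [256.   10.1 -27.8 -13.7]
 [257.    9.1 -27.7 -11.5]
 [258.    2.9 -29.8   1.2]
 [259.    3.6 -29.   -0.2]
 [260.    3.8 -28.4  -0.7]
 [261.    4.1 -27.7  -1.2]
 [262.    4.  -27.2  -1. ]
 [263.    4.1 -26.7  -1.3]]
260
[[244.   10.1 -31.4 -23.6]
 [245.   10.3 -30.8 -24.1]
 [246.   10.4 -30.3 -24.2]
 [247.   10.5 -29.8 -24.5]
 [248.    9.8 -29.7 -23.1]
 [249.   10.6 -28.9 -24.6]
 [250.   10.4 -28.5 -24.3]
 [251.   10.4 -28.1 -24.2]
 [252.   10.5 -27.6 -24.5]
 [253.    9.6 -27.5 -22.8]
 [254.    8.4 -27.6 -20.5]
 [255.    7.7 -27.4 -19. ]
 [256.    5.4 -27.8 -14.8]
 [257.    5.2 -27.4 -14.5]
 [258.    3.7 -27.5 -11.5]
 [259.   -2.5 -29.4   0.2]
 [260.   -1.9 -28.6  -0.8]
 [261.   -2.  -28.1  -0.7]
 [262.   -2.1 -27.6  -0.5]
 [263.   -1.9 -27.1  -0.8]]
275
[[244.   10.2 -28.5 -36.7]
 [245.   10.8 -27.9 -37.8]
 [246.   10.2 -27.7 -36.7]
 [247.    9.9 -27.4 -36.2]
 [248.    8.5 -27.6 -33.9]
 [249.    8.  -27.4 -33. ]
 [250.    6.6 -27.5 -30.6]
 [251.    5.4 -27.6 -28.5]
 [252.    4.6 -27.5 -27.1]
 [253.    3.2 -27.5 -24.8]
 [254.    2.3 -27.4 -23.2]
 [255.    1.2 -27.4 -21.4]
 [256.   -0.4 -27.5 -18.7]
 [257.   -2.2 -27.6 -15.7]
 [258.   -3.6 -27.6 -13.3]
 [259.   -5.2 -27.7 -10.5]
 [260.  -11.4 -29.3   0. ]
 [261.  -11.1 -28.6  -0.6]
 [262.  -11.1 -28.1  -0.4]
 [263.  -11.  -27.5  -0.7]]
```

The tips actually end about 10 mm above the coaster top, so I'll reopen, go 21 mm lower and watch the force.

Call:
move_arm(offset=[[0,0,0],[0,0,0],[0,0,0],[0,0,0.7],[0,0,0.5]], twist=[[0,0,0],[0,0,0],[0,0,0],[0,0,0],[0,0,0]], grip=[0.8,0.8,0.8,0.8,0.8])

```text
time: 7.25
ee_pos: [0.4565, -0.2334, 0.0035]
tcp_rot: [180.0, -0.0, -176.1]
wrist_force: [-0.7, 0.1, -0.3]
opening: 0.0678
grasp_force: 0.0
```

Call:
move_arm(offset=[[0,0,0.5],[0,0,0.4],[0,0,0]], twist=[[0,0,0],[0,0,0],[0,0,0]], grip=[0.8,0.8,0.8])

```text
time: 7.55
ee_pos: [0.4562, -0.2332, -0.0057]
tcp_rot: [180.0, -0.1, -176.1]
wrist_force: [0.1, 0.2, -0.1]
opening: 0.0684
grasp_force: 0.0
```

Call:
move_arm(offset=[[0,0,0],[0,0,0],[0,0,0],[0,0,0]], twist=[[0,0,0],[0,0,0],[0,0,0],[0,0,0]], grip=[0.65,0.65,0.65,0.65])

```text
time: 7.95
ee_pos: [0.4566, -0.2334, -0.0048]
tcp_rot: [180.0, -0.0, -176.1]
wrist_force: [-1.3, -0.4, -1.4]
opening: 0.0592
grasp_force: 33.2
```

Gripped at 59 mm. Next: lift, carry it over the thick coaster and turn it to match.

Call:
move_arm(offset=[[0,0,-2],[0,0,-4],[0,0,-4],[0,0,0]], twist=[[0,0,0],[0,0,0],[0,0,0],[0,0,0]], grip=[0.65,0.65,0.65,0.65])

```text
time: 8.35
ee_pos: [0.459, -0.2346, 0.1009]
tcp_rot: [-179.8, 0.4, -176.1]
wrist_force: [0.9, -0.5, -1.0]
opening: 0.0591
grasp_force: 33.2
```

Call:
move_arm(offset=[[-1.26,3.68,0],[-1.26,3.68,0],[-1.26,3.68,0],[-1.26,3.68,0],[-1.26,3.68,0]], twist=[[0,0,0],[0,0,0],[0,0,0],[0,0,0],[0,0,0]], grip=[0.65,0.65,0.65,0.65,0.65])

```text
time: 8.85
ee_pos: [0.507, -0.044, 0.0947]
tcp_rot: [180.0, -0.0, -176.1]
wrist_force: [0.6, -0.0, -1.4]
opening: 0.059
grasp_force: 33.2
```

Call:
move_arm(offset=[[0,0,0],[0,0,0],[0,0,0],[0,0,0],[0,0,0]], twist=[[0,0,0.115],[0,0,0.115],[0,0,0.115],[0,0,0.115],[0,0,0]], grip=[0.65,0.65,0.65,0.65,0.65])

```text
time: 9.35
ee_pos: [0.5068, -0.0455, 0.0947]
tcp_rot: [-180.0, -0.0, 157.5]
wrist_force: [-0.2, 0.1, -0.7]
opening: 0.0593
grasp_force: 33.3
```

```bash
python3 - <<'E'
from h import *
p=shot("wrist");save(p,"w5.png")
rects(p,.007,.035,(.507,-.045)); rects(p,.09,.14,(.507,-.045))
to(.507,-.0455,157.6,.025)
E
```

```text
rect 476.2 -33.2 size 60.0 18.0 long 67.5 z 27.2 bbox [ 271  154   85   29 2382]
rect 506.5 -44.7 size 86.8 84.3 long 67.7 z 116.9 bbox [  205   183   220   167 24342]
pose [ 0.5068 -0.0455  0.0948] [-180.    -0.   157.7] need cm [-0.02  0.01  6.98] twist z 0.002 t 9.4 open 0.058867582460973386 33.27983558177948 [ 0.4 -0.  -2. ]
```

View pics/w5.png

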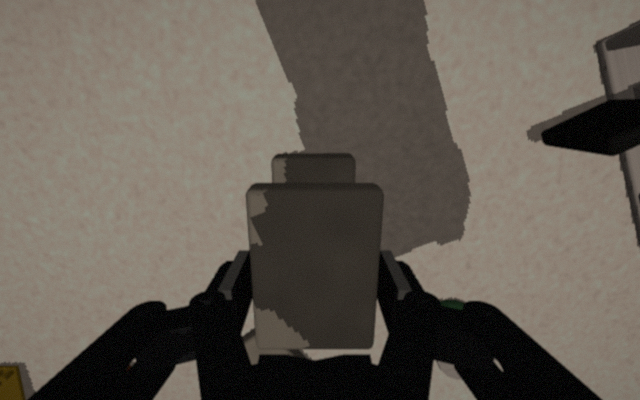

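Picture: the held coaster covers (247-383, 183-350), with the thick one's far end showing above it at (272-355, 154-183). I'll compare their edges in the tool frame.

```bash
python3 - <<'E'
from h import *
p=shot("wrist"); o=bot.get_obs(); c=cloud(p); T=(c-o["ee_pos"])@Rt(o)*1000
for n,a,b in(("held",.11,.122),("thick",.02,.034)):
    m=(c[...,2]>a)&(c[...,2]<b)&(abs(T[...,0])<60)&(abs(T[...,1])<50); m[300:]=0
    P=T[m]
    xs=[P[abs(P[:,1]-y)<2,0].max() for y in range(-20,21,8)]
    q=P[P[:,0]>28]; ys=[(q[abs(q[:,0]-x)<1.5,1].min(),q[abs(q[:,0]-x)<1.5,1].max()) for x in (30,33,36,39)]
    print(n,np.median(P[:,2]),np.round(xs,1),np.round(ys,1).tolist())
E
```

```text
held -22.094149251821666 [42.5 42.7 42.5 42.6 42.7 42.5] [[-29.5, 30.1], [-29.1, 30.5], [-29.5, 30.4], [-29.1, 30.0]]
thick 67.52983606625354 [42.  41.7 41.9 41.9 41.9 41.8] [[-30.0, 29.8], [-29.8, 29.5], [-29.6, 29.5], [-29.6, 29.3]]
```

Call:
move_arm(offset=[[-0.06,-0.03,2.5],[0,0,2.2],[0,0,1.5],[0,0,0.7],[0,0,0.25]], twist=[[0,0,0],[0,0,0],[0,0,0],[0,0,0],[0,0,0]], grip=[0.65,0.65,0.65,0.65,0.65])

```text
time: 9.95
ee_pos: [0.5071, -0.046, 0.0232]
tcp_rot: [-180.0, -0.0, 157.6]
wrist_force: [0.9, 0.4, -1.1]
opening: 0.0591
grasp_force: 33.3
```

Call:
move_arm(offset=[[0,0,0.1],[0,0,0],[0,0,0]], twist=[[0,0,0],[0,0,0],[0,0,0]], grip=[0.65,0.65,0.65])

```text
time: 10.25
ee_pos: [0.5079, -0.0461, 0.0235]
tcp_rot: [180.0, 0.1, 157.6]
wrist_force: [-0.3, -0.7, -1.6]
opening: 0.0592
grasp_force: 33.3
```

Call:
move_arm(offset=[[0,0,0.1],[0,0,0]], twist=[[0,0,0],[0,0,0]], grip=[0.65,0.65])

```text
time: 10.45
ee_pos: [0.5074, -0.0461, 0.0218]
tcp_rot: [180.0, 0.0, 157.6]
wrist_force: [-0.1, 0.3, -0.2]
opening: 0.0591
grasp_force: 33.3
```

```bash
python3 - <<'E'
from h import *
p=shot("wrist"); to(.507,-.0455,157.6,.025)
c=cloud(p)
for b in((.03,.05),(.005,.03)):
    m=(c[...,2]>b[0])&(c[...,2]<b[1])&(np.hypot(c[...,0]-.507,c[...,1]+.045)<.06); m[300:]=0
    print(b,m.sum(),np.nanmedian(c[m][:,2]))
E
```

```text
pose [ 0.5074 -0.0461  0.0218] [180.    0.  157.6] need cm [ 0.06  0.04 -0.32] twist z -0.001 t 10.5 open 0.05922652862997146 33.265113830566406 [ 0.4 -0.1 -1.5]
(0.03, 0.05) 16200 0.0439676623283517
(0.005, 0.03) 1351 0.020354383273863574
```

Call:
move_arm(offset=[[0,0,0.05],[0,0,0],[0,0,0],[0,0,0]], twist=[[0,0,0],[0,0,0],[0,0,0],[0,0,0]], grip=[0.65,0.65,0.8,0.8])

```text
time: 10.9
ee_pos: [0.5075, -0.0461, 0.0213]
tcp_rot: [180.0, 0.0, 157.5]
wrist_force: [0.9, -0.1, 0.6]
opening: 0.0682
grasp_force: 0.0
```

Call:
move_arm(offset=[[0,0,0],[0,0,-1.5],[0,0,-3],[0,0,-4],[0,0,0]], twist=[[0,0,0],[0,0,0],[0,0,0],[0,0,0],[0,0,0]], grip=[0.8,0.8,0.8,0.8,0.8])

```text
time: 11.4
ee_pos: [0.5099, -0.0463, 0.1127]
tcp_rot: [179.9, 0.5, 157.5]
wrist_force: [1.0, -0.6, -0.3]
opening: 0.0685
grasp_force: 0.0
```

```bash
python3 - <<'E'
from h import *
p=shot("wrist"); save(p,"w6.png"); to(.6396,-.1434,195.1)
rects(p,.035,.05,(.507,-.045));rects(p,.01,.05,(.507,-.045));rects(p,.007,.03,(.64,-.143))
E
```

```text
pose [ 0.5091 -0.0462  0.1101] [179.9   0.3 157.6] need cm [-15.77  -4.     0.08] twist z -0.655 t 11.45 open 0.0682831209089552 0.0 [-0.4 -0.3 -0.2]
rect 507.0 -45.4 size 83.5 60.2 long -22.4 z 43.4 bbox [ 271  151   85  108 8586]
rect 506.8 -45.3 size 83.8 60.2 long -22.3 z 43.3 bbox [ 271  146   85  113 8957]
rect 637.9 -144.1 size 80.8 60.6 long 15.0 z 17.1 bbox [ 230  306   91   61 2833]
```

View pics/w6.png

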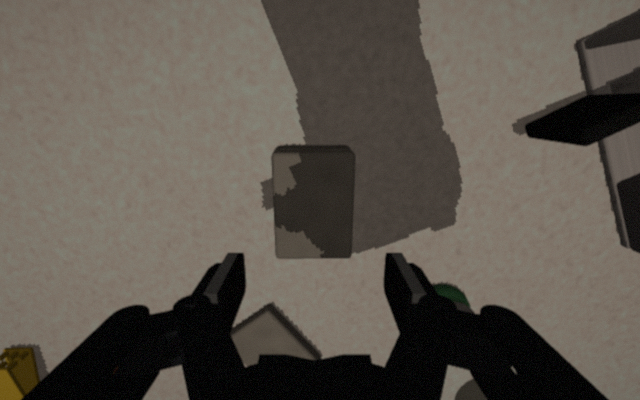

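The first thin coaster sits flush at (314,202). Next is the second thin coaster.

Call:
move_arm(offset=[[-3.98,-0.99,0],[-3.98,-0.99,0],[-3.98,-0.99,0],[-3.98,-0.99,0],[0,0,0]], twist=[[0,0,0],[0,0,0],[0,0,0],[0,0,0],[0,0,0]], grip=[0.8,0.8,0.8,0.8,0.8])

```text
time: 11.95
ee_pos: [0.6413, -0.1459, 0.1028]
tcp_rot: [-179.9, -0.2, 157.4]
wrist_force: [-1.5, 0.6, 0.1]
opening: 0.0685
grasp_force: 0.0
```

Call:
move_arm(offset=[[0,0,0],[0,0,0],[0,0,0],[0,0,0],[0,0,0]], twist=[[0,0,-0.131],[0,0,-0.131],[0,0,-0.131],[0,0,-0.131],[0,0,-0.131]], grip=[0.8,0.8,0.8,0.8,0.8])

```text
time: 12.45
ee_pos: [0.6387, -0.1431, 0.1059]
tcp_rot: [180.0, -0.0, -164.6]
wrist_force: [0.7, 0.3, -0.5]
opening: 0.0679
grasp_force: 0.0
```

Call:
move_arm(offset=[[0,0,0],[0,0,0]], twist=[[0,0,0],[0,0,0]], grip=[0.8,0.8])

```text
time: 12.65
ee_pos: [0.639, -0.1432, 0.1061]
tcp_rot: [180.0, -0.0, -165.1]
wrist_force: [-0.6, -0.1, -0.3]
opening: 0.0684
grasp_force: 0.0
```

```bash
python3 - <<'E'
from h import *
p=shot("wrist"); to(.6396,-.1434,195.1,-.005)
rects(p,.007,.03,(.64,-.143))
E
```

```text
pose [ 0.6391 -0.1432  0.1061] [ 180.    -0.  -165.1] need cm [-0.05 -0.03 11.11] twist z -0.004 t 12.7 open 0.06823259957053587 0.0 [ 0.1 -0.2 -0.7]
rect 639.7 -143.8 size 84.0 60.1 long 15.1 z 17.5 bbox [ 275  152   77  101 7364]
```

Call:
move_arm(offset=[[-0.04,-0.07,3.5],[0,0,3.5],[0,0,2.3],[0,0,1.3],[0,0,0.5]], twist=[[0,0,0],[0,0,0],[0,0,0],[0,0,0],[0,0,0]], grip=[0.8,0.8,0.8,0.8,0.8])

```text
time: 13.2
ee_pos: [0.6393, -0.1438, -0.0061]
tcp_rot: [179.9, -0.1, -165.0]
wrist_force: [0.6, 0.9, -0.3]
opening: 0.0681
grasp_force: 0.0
```

Call:
move_arm(offset=[[0,0,0],[0,0,0],[0,0,0],[0,0,0],[0,0,0]], twist=[[0,0,0],[0,0,0],[0,0,0],[0,0,0],[0,0,0]], grip=[0.8,0.65,0.65,0.65,0.65])

```text
time: 13.7
ee_pos: [0.6408, -0.1442, -0.0033]
tcp_rot: [-179.9, 0.1, -164.9]
wrist_force: [-0.3, 0.8, 5.8]
opening: 0.059
grasp_force: 34.4
```

Call:
move_arm(offset=[[0,0,-2],[0,0,-4],[0,0,-4],[0,0,-2],[0,0,0]], twist=[[0,0,0],[0,0,0],[0,0,0],[0,0,0],[0,0,0]], grip=[0.65,0.65,0.65,0.65,0.65])

```text
time: 14.2
ee_pos: [0.6415, -0.1444, 0.1193]
tcp_rot: [-179.8, 0.3, -164.9]
wrist_force: [0.5, -0.3, -1.2]
opening: 0.0591
grasp_force: 33.7
```

```bash
python3 - <<'E'
from h import *
to(.507,-.0455,157.6)
E
```

```text
pose [ 0.6415 -0.1444  0.1193] [-179.8    0.3 -164.9] need cm [10.42 13.05 -0.09] twist z 0.654 t 14.2 open 0.05910041568694664 33.70260536670685 [ 0.5 -0.3 -1.2]
```

Call:
move_arm(offset=[[2.6,3.24,0],[2.6,3.24,0],[2.6,3.24,0],[2.6,3.24,0],[0,0,0]], twist=[[0,0,0],[0,0,0],[0,0,0],[0,0,0],[0,0,0]], grip=[0.65,0.65,0.65,0.65,0.65])

```text
time: 14.7
ee_pos: [0.5018, -0.0438, 0.1137]
tcp_rot: [179.9, -0.2, -164.8]
wrist_force: [0.7, -0.2, -0.4]
opening: 0.0596
grasp_force: 33.7
```

Call:
move_arm(offset=[[0,0,0],[0,0,0],[0,0,0],[0,0,0],[0,0,0]], twist=[[0,0,0.131],[0,0,0.131],[0,0,0.131],[0,0,0.131],[0,0,0.131]], grip=[0.65,0.65,0.65,0.65,0.65])

```text
time: 15.2
ee_pos: [0.5057, -0.0462, 0.1138]
tcp_rot: [-180.0, -0.1, 157.2]
wrist_force: [-0.0, -0.1, -0.5]
opening: 0.059
grasp_force: 33.7
```

Call:
move_arm(offset=[[0,0,0],[0,0,0],[0,0,0]], twist=[[0,0,0],[0,0,0],[0,0,0]], grip=[0.65,0.65,0.65])

```text
time: 15.5
ee_pos: [0.5057, -0.046, 0.1147]
tcp_rot: [-180.0, -0.0, 157.7]
wrist_force: [-0.2, -0.2, -1.6]
opening: 0.0589
grasp_force: 33.7
```

```bash
cat >> h.py <<'E'
def edges(p,o,L):
    c=cloud(p); T=(c-o["ee_pos"])@Rt(o)*1000
    for n,a,b in L:
        m=(c[...,2]>a)&(c[...,2]<b)&(abs(T[...,0])<60)&(abs(T[...,1])<50); m[300:]=0
        P=T[m]
        xs=[P[abs(P[:,1]-y)<2,0].max() for y in range(-20,21,8)]
        q=P[P[:,0]>28]; ys=[(q[abs(q[:,0]-x)<1.5,1].min(),q[abs(q[:,0]-x)<1.5,1].max()) for x in (30,33,36,39)]
        print(n,np.median(P[:,2]),np.round(xs,1),np.round(ys,1).tolist())
E
python3 - <<'E'
from h import *
o=bot.get_obs();p=shot("wrist"); to(.507,-.0455,157.6)
edges(p,o,[("held",.127,.16),("pile",.037,.05)])
E
```

```text
pose [ 0.5058 -0.046   0.1148] [-180.    -0.   157.7] need cm [-0.09  0.09 -0.  ] twist z 0.001 t 15.55 open 0.05923002894187446 33.65608870983124 [-0.6 -1.1 -0.8]
held -20.771975986217257 [43.  43.  43.1 43.2 42.9 43.1] [[-29.8, 30.0], [-29.6, 30.3], [-29.2, 30.1], [-29.7, 30.5]]
pile 71.44780670140395 [40.7 40.7 40.6 40.6 40.6 40.6] [[-28.2, 30.9], [-28.1, 30.8], [-28.8, 30.5], [-27.9, 30.5]]
```

Call:
move_arm(offset=[[-0.24,0.1,2.5],[0,0,2.3],[0,0,1.5],[0,0,0.8],[0,0,0.3]], twist=[[0,0,0],[0,0,0],[0,0,0],[0,0,0],[0,0,0]], grip=[0.65,0.65,0.65,0.65,0.65])

```text
time: 16.05
ee_pos: [0.5082, -0.0459, 0.0406]
tcp_rot: [-180.0, -0.0, 157.6]
wrist_force: [0.3, 0.2, -0.6]
opening: 0.0591
grasp_force: 33.6
```

Call:
move_arm(offset=[[0,0,0.1],[0,0,0.08],[0,0,0],[0,0,0]], twist=[[0,0,0],[0,0,0],[0,0,0],[0,0,0]], grip=[0.65,0.65,0.65,0.65])

```text
time: 16.45
ee_pos: [0.5088, -0.046, 0.04]
tcp_rot: [180.0, 0.1, 157.6]
wrist_force: [-0.4, 0.1, -1.0]
opening: 0.0592
grasp_force: 33.6
```

```bash
python3 - <<'E'
from h import *
p=shot("wrist"); to(.507,-.0455,157.6)
rects(p,.052,.07,(.507,-.045)); c=cloud(p)
m=(c[...,2]>.05)&(c[...,2]<.07)&(np.hypot(c[...,0]-.507,c[...,1]+.045)<.06); m[280:]=0
print(np.nanmedian(c[m][:,2]))
E
```

```text
pose [ 0.5087 -0.046   0.0399] [180.    0.  157.6] need cm [ 0.17 -0.02 -0.  ] twist z -0.001 t 16.5 open 0.05903603032628868 33.633286356925964 [ 1.3 -0.2 -1.7]
rect 508.0 -45.3 size 86.4 84.7 long 67.4 z 60.6 bbox [  215   183   200   164 21868]
0.06060834384355984
```

Call:
move_arm(offset=[[0,0,0.1],[0,0,0],[0,0,0],[0,0,0],[0,0,0]], twist=[[0,0,0],[0,0,0],[0,0,0],[0,0,0],[0,0,0]], grip=[0.65,0.65,0.8,0.8,0.8])

```text
time: 17.0
ee_pos: [0.5084, -0.0459, 0.0384]
tcp_rot: [-180.0, -0.0, 157.6]
wrist_force: [-0.4, 0.6, -0.0]
opening: 0.0683
grasp_force: 0.0
```

Call:
move_arm(offset=[[0,0,0],[0,0,-1.5],[0,0,-4],[0,0,-4],[0,0,0]], twist=[[0,0,0],[0,0,0],[0,0,0],[0,0,0],[0,0,0]], grip=[0.8,0.8,0.8,0.8,0.8])

```text
time: 17.5
ee_pos: [0.5108, -0.0462, 0.1402]
tcp_rot: [179.8, 0.5, 157.6]
wrist_force: [1.0, -0.3, 0.2]
opening: 0.0683
grasp_force: 0.0
```

Call:
move_arm(offset=[[0,0,0],[0,0,0]], twist=[[0,0,0],[0,0,0]], grip=[0.8,0.8])

```text
time: 17.7
ee_pos: [0.5081, -0.0459, 0.1329]
tcp_rot: [-180.0, -0.0, 157.6]
wrist_force: [-0.6, 0.2, 0.5]
opening: 0.0683
grasp_force: 0.0
```

```bash
python3 - <<'E'
from h import *
o=bot.get_obs();p=shot("wrist"); to(.507,-.0455,157.6)
rects(p,.052,.07,(.507,-.045)); rects(p,.008,.07,(.507,-.045))
c=cloud(p);T=(c-o["ee_pos"])@Rt(o)*1000
# profile of the near face: side wall columns
for u in(295,310,330):
    k=[(round(T[v,u,0],1),round(c[v,u,2]*1000,1)) for v in range(130,200) if 10<c[v,u,2]*1000<63]; print(u,k[:16])
cv2.imwrite("pics/w7.png",cv2.resize(p["color"][100:300,200:440,::-1],(720,600)))
for t in("tab_face","caddy","spring_arm"):
  for r in finder.pinpoint(p,t)[:2]: print(t,round(r["p"],2),np.round(r["position"],1),onz(p,np.array(r["position"],float),.046 if t=="tab_face" else 0))
E
```

```text
pose [ 0.5079 -0.0459  0.1325] [-1.800e+02 -1.000e-01  1.576e+02] need cm [0.1 0.  0. ] twist z -0.001 t 17.75 open 0.06851063446606352 0.0 [-0.3 -0.7 -0.7]
rect 507.6 -44.9 size 83.3 60.2 long -22.4 z 59.4 bbox [ 274  154   82  106 8197]
rect 507.3 -44.8 size 84.1 60.2 long -22.2 z 59.4 bbox [ 274  146   82  114 8795]
295 [(np.float64(42.8), np.float64(14.2)), (np.float64(42.7), np.float64(19.8)), (np.float64(42.6), np.float64(25.4)), (np.float64(42.5), np.float64(31.0)), (np.float64(42.5), np.float64(36.8)), (np.float64(42.3), np.float64(41.2)), (np.float64(41.6), np.float64(41.5)), (np.float64(42.0), np.float64(49.8)), (np.float64(42.1), np.float64(55.6)), (np.float64(41.7), np.float64(57.5)), (np.float64(41.1), np.float64(58.1)), (np.float64(40.7), np.float64(60.2)), (np.float64(39.6), np.float64(57.9)), (np.float64(39.1), np.float64(59.5)), (np.float64(38.3), np.float64(58.6)), (np.float64(37.6), np.float64(59.0))]
310 [(np.float64(43.0), np.float64(15.9)), (np.float64(42.9), np.float64(21.4)), (np.float64(42.5), np.float64(24.9)), (np.float64(42.3), np.float64(29.6)), (np.float
[... 685 characters left out ...]
loat64(41.7), np.float64(42.5)), (np.float64(42.1), np.float64(50.3)), (np.float64(42.1), np.float64(55.3)), (np.float64(41.7), np.float64(57.6)), (np.float64(41.2), np.float64(59.0)), (np.float64(40.4), np.float64(58.6)), (np.float64(39.8), np.float64(59.2)), (np.float64(39.1), np.float64(59.2)), (np.float64(38.4), np.float64(59.5)), (np.float64(37.8), np.float64(60.1))]
tab_face 0.78 [567.7 113.8] [0.51353927 0.15273782 0.046     ]
caddy 0.71 [635.  129.6] [0.56481581 0.2390569  0.        ]Traceback (most recent call last):
  File "<stdin>", line 10, in <module>
ValueError: it knows: brush_cup, caddy, dropper, hair_clip, jar, nail_brush, soap_case, tab_face, thick_mid, thin1_mid, thin2_mid
```

View pics/w7.png

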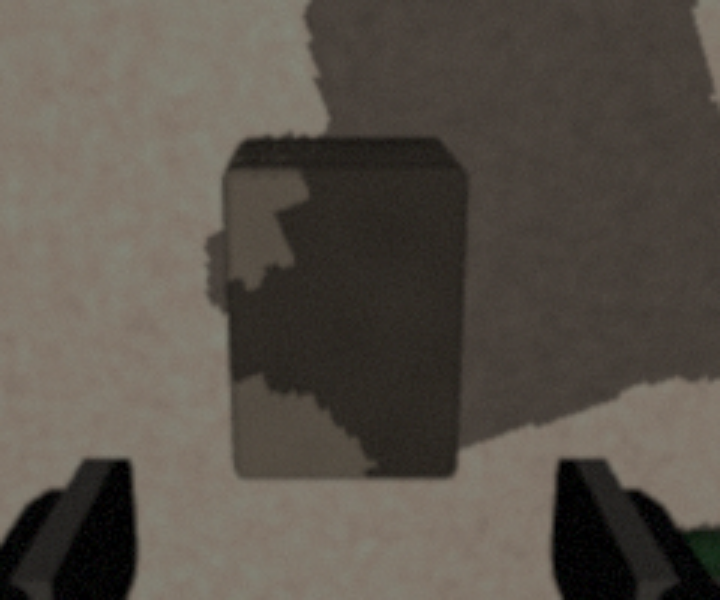

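The pile is flush: the wall profile runs straight to within 1 mm, with the top at crop (225-465,165-478). Now I'll close the gripper and move in front of the tab for a look.

Call:
move_arm(offset=[[0,0,-3.5],[0,0,-3.5],[0,0,0]], twist=[[0,0,0],[0,0,0],[0,0,0]], grip=[0.8,0.8,0.8])

```text
time: 18.15
ee_pos: [0.5096, -0.046, 0.2073]
tcp_rot: [179.9, 0.3, 157.6]
wrist_force: [-0.5, -0.3, -0.0]
opening: 0.0686
grasp_force: 0.0
```

Call:
move_arm(offset=[[2.2,3.33,0],[2.2,3.33,0],[2.2,3.33,0],[2.2,3.33,0],[2.2,3.33,0]], twist=[[0,0,0],[0,0,0],[0,0,0],[0,0,0],[0,0,0]], grip=[0,0,0,0,0])

```text
time: 18.65
ee_pos: [0.4695, 0.1513, 0.2024]
tcp_rot: [-180.0, -0.0, 157.5]
wrist_force: [1.4, 0.6, -0.1]
opening: 0.0004
grasp_force: 0.0
```

Call:
move_arm(offset=[[0,0,0],[0,0,0],[0,0,0],[0,0,0],[0,0,0]], twist=[[0,0,-0.12],[0,0,-0.12],[0,0,-0.12],[0,0,-0.12],[0,0,0]], grip=[0,0,0,0,0])

```text
time: 19.15
ee_pos: [0.47, 0.1499, 0.2024]
tcp_rot: [-180.0, -0.1, -174.8]
wrist_force: [-0.1, 0.5, -0.8]
opening: 0.0002
grasp_force: 0.0
```

```bash
python3 - <<'E'
from h import *
o=bot.get_obs();p=shot("wrist"); save(p,"w8.png"); to(.47,.15,185)
for t in("tab_face","caddy"):
  for r in finder.pinpoint(p,t)[:2]: print(t,round(r["p"],2),np.round(r["position"],1),onz(p,np.array(r["position"],float),.046 if t=="tab_face" else 0))
c=cloud(p);T=(c-o["ee_pos"])@Rt(o)*1000
m=(T[...,2]<0)&(abs(T[...,1])<45); P=T[m]; 
print("finger max z",np.percentile(P[:,2],[90,95,99,100]), "bottom px tool pts",[np.round(T[v,u],1).tolist() for v,u in((250,300),(260,310),(270,310),(280,320),(290,320))])
q=c[(c[...,2]>.066)&(c[...,2]<.08)&(abs(c[...,0]-.52)<.04)&(abs(c[...,1]-.15)<.035)]
print("tab top",len(q),q.min(0) if len(q) else 0,q.max(0) if len(q) else 0)
rects(p,.066,.08,(.52,.15),.06)
E
```

```text
pose [0.4701 0.1499 0.2025] [-1.800e+02 -1.000e-01 -1.751e+02] need cm [0.01 0.01 0.  ] twist z -0.002 t 19.2 open 0.00048247811521422363 0.0 [ 0.4 -0.1  0. ]
tab_face 0.59 [310.9 218.9] [0.50670363 0.14991167 0.046     ]
caddy 0.79 [379.4 257.1] [0.56676307 0.24103541 0.        ]
finger max z [-52.09839857 -38.01048545 -17.52604869  -8.22648818] bottom px tool pts [[-94.2, -17.4, 200.6], [10.2, -1.8, -23.7], [10.4, -1.7, -32.9], [9.9, 2.3, -40.0], [8.1, 2.3, -44.1]]
tab top 648 [0.50960547 0.12544802 0.06623242] [0.52436433 0.17491529 0.0753576 ]
rect 516.8 150.2 size 49.1 11.7 long -85.2 z 73.0 bbox [285 230  51  14 648]
```

View pics/w8.png

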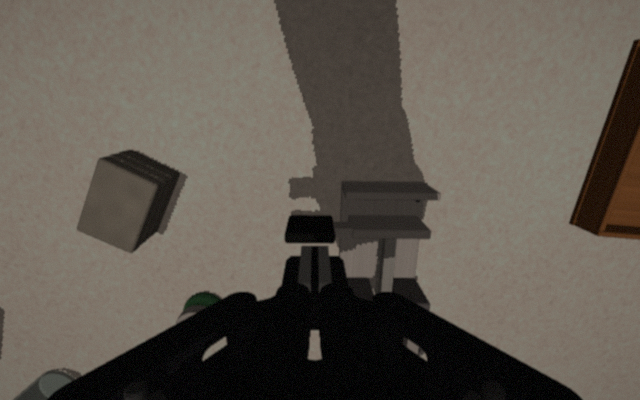

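The tab top is at (310,222), directly ahead of the closed fingers, and its measured yaw is about 4.8°. I'll descend in front of it and push along tool -x.

Call:
move_arm(offset=[[0,0,4.5],[0,0,4.5],[0,0,4.5],[0,0,3.0],[0,0,0.8]], twist=[[0,0,0],[0,0,0],[0,0,0],[0,0,0],[0,0,0]], grip=[0,0,0,0,0])

```text
time: 19.8
ee_pos: [0.4681, 0.1492, 0.0267]
tcp_rot: [-179.9, -0.3, -175.1]
wrist_force: [0.5, 0.8, -1.0]
opening: -0.0003
grasp_force: 0.0
```

Call:
move_arm(offset=[[0,0,0],[-1.2,0,0],[-1.2,0,0],[-0.5,0,0],[-0.3,0,0]], twist=[[0,0,0],[0,0,0],[0,0,0],[0,0,0],[0,0,0]], grip=[0,0,0,0,0])

```text
time: 20.3
ee_pos: [0.503, 0.1529, 0.0311]
tcp_rot: [180.0, -0.0, -175.0]
wrist_force: [-4.1, -0.0, 2.3]
opening: -0.0002
grasp_force: 2.0
```

Call:
move_arm(offset=[[-0.3,0,0],[-0.4,0,0],[-0.4,0,0],[0,0,0]], twist=[[0,0,0],[0,0,0],[0,0,0],[0,0,0]], grip=[0,0,0,0])

```text
time: 20.7
ee_pos: [0.5133, 0.1537, 0.0304]
tcp_rot: [-180.0, -0.0, -175.0]
wrist_force: [-4.8, -0.4, 4.1]
opening: 0.0002
grasp_force: 2.3
```

```bash
python3 - <<'E'
from h import *
o=bot.get_obs();p=shot("wrist"); save(p,"w9.png"); to(.548,.153,184.8)
p=shot("top"); rects(p,.06,.08,(.53,.15),.05)
E
```

```text
pose [0.5131 0.1537 0.0304] [-180.   -0. -175.] need cm [-3.47 -0.37 -0.  ] twist z 0.004 t 20.75 open 0.00034047820512599027 2.296662989538163 [-5.  -0.4  3.1]
```

View pics/w9.png

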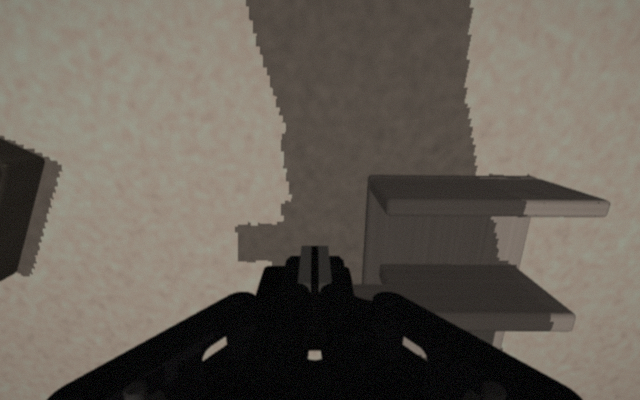

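The follower is moving back at about 5 N; it shows at (475,295). I'll keep going over the click to the stop.

Call:
move_arm(offset=[[-0.5,0,0],[-0.5,0,0],[-0.5,0,0],[-0.5,0,0],[-0.5,0,0]], twist=[[0,0,0],[0,0,0],[0,0,0],[0,0,0],[0,0,0]], grip=[0,0,0,0,0])

```text
time: 21.3
ee_pos: [0.5374, 0.1557, 0.0304]
tcp_rot: [-180.0, -0.1, -174.9]
wrist_force: [-7.9, -2.6, 5.9]
opening: -0.0001
grasp_force: 4.1
```

Call:
move_arm(offset=[[-0.3,0,0],[-0.3,0,0],[-0.2,0,0],[0,0,0]], twist=[[0,0,0],[0,0,0],[0,0,0],[0,0,0]], grip=[0,0,0,0])

```text
time: 21.7
ee_pos: [0.5454, 0.1563, 0.0304]
tcp_rot: [-180.0, -0.1, -175.0]
wrist_force: [-8.2, -4.0, 4.9]
opening: -0.0
grasp_force: 4.1
```

Call:
move_arm(offset=[[-0.1,0,0],[-0.1,0,0],[0,0,0]], twist=[[0,0,0],[0,0,0],[0,0,0]], grip=[0,0,0])

```text
time: 22.0
ee_pos: [0.5472, 0.1565, 0.0304]
tcp_rot: [-180.0, -0.1, -175.0]
wrist_force: [-8.2, -3.6, 5.5]
opening: 0.0001
grasp_force: 4.2
```

Call:
move_arm(offset=[[-0.1,0,0],[0,0,0]], twist=[[0,0,0],[0,0,0]], grip=[0,0])

```text
time: 22.2
ee_pos: [0.5473, 0.1564, 0.0304]
tcp_rot: [-180.0, -0.2, -174.9]
wrist_force: [-13.1, -4.6, 8.6]
opening: -0.0003
grasp_force: 6.6
```

Call:
move_arm(offset=[[-0.1,0,0],[0,0,0]], twist=[[0,0,0],[0,0,0]], grip=[0,0])

```text
time: 22.4
ee_pos: [0.5473, 0.1564, 0.0303]
tcp_rot: [-180.0, -0.3, -174.9]
wrist_force: [-18.3, -3.4, 11.5]
opening: 0.0001
grasp_force: 9.3
```

Call:
move_arm(offset=[[-0.1,0,0],[0,0,0]], twist=[[0,0,0],[0,0,0]], grip=[0,0])

```text
time: 22.6
ee_pos: [0.5474, 0.1563, 0.0303]
tcp_rot: [-179.9, -0.4, -174.9]
wrist_force: [-24.0, -5.6, 15.7]
opening: -0.0001
grasp_force: 12.0
```

The stop is reached: position holds while the force rises. I'll ease off to about 18 N and verify numerically.

Call:
move_arm(offset=[[0.1,0,0],[0,0,0],[0,0,0]], twist=[[0,0,0],[0,0,0],[0,0,0]], grip=[0,0,0])

```text
time: 22.9
ee_pos: [0.5473, 0.1563, 0.0303]
tcp_rot: [-180.0, -0.3, -174.9]
wrist_force: [-18.1, -4.2, 11.0]
opening: 0.0
grasp_force: 9.2
```

```bash
python3 - <<'E'
from h import *
to(.548,.157,184.8)
p=shot("scene")
for t,z in dict(tab_face=.046,brush_cup=0,dropper=0,hair_clip=0,nail_brush=0,jar=0,soap_case=0).items():
    for r in finder.pinpoint(p,t)[:1]: print(t,round(r["p"],2),np.round(onz(p,np.array(r["position"],float),z),3))
rects(p,.05,.07,(.507,-.045)); 
c=cloud(p);P=c[(c[...,2]>.06)&(c[...,2]<.08)&(abs(c[...,0]-.55)<.05)&(abs(c[...,1]-.155)<.03)]
print("tab top",len(P),np.percentile(P,[2,50,98],axis=0) if len(P) else 0)
E
```

```text
pose [0.5473 0.1563 0.0303] [-180.    -0.3 -174.9] need cm [-0.07  0.06 -0.  ] twist z 0.004 t 22.9 open 2.509330114769338e-05 9.249137118458748 [-18.1  -4.2  11. ]
tab_face 0.79 [0.565 0.153 0.046]
brush_cup 0.97 [0.801 0.035 0.   ]
dropper 0.73 [ 0.596 -0.288  0.   ]
nail_brush 0.96 [ 0.712 -0.28  -0.   ]
jar 0.86 [0.666 0.025 0.   ]
soap_case 0.6 [ 0.436 -0.438  0.   ]
rect 510.3 -43.8 size 88.7 60.9 long -22.6 z 57.6 bbox [317 162  32  25 477]
tab top 149 [[0.55451794 0.13015289 0.06066039]
 [0.56799144 0.1558748  0.07021183]
 [0.57499034 0.17836816 0.07937556]]
```

```bash
python3 -c "
from workcell import bot
print(bot.job_done())"
```

```text
the job is handed in; nothing more can be done
None
```

I handed the job in at 23 s: the three coasters are piled flush to about 1 mm and released, and the arm holds the thumb tab at its back stop with about 18 N; the final image showed the pile unmoved and no sign of bystanders having moved, though the hair clip wasn't picked up in it.

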